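# Rack the round-bottomed stain flasks in the dimpled tray

### The arm

A 7-joint arm with a two-finger parallel gripper is mounted at the origin on the work surface. World frame = base frame: x ahead of the robot, y to its left, z up, the work surface at z = 0. Lengths are in m, angles in rad, forces in N, time in s.
With the tool pointing down it reaches from about 0.425 to 0.925 m from the base axis. Payload 6.8 kg.
Tool frame: the origin (TCP) lies between the finger pads; the fingertips stand 11 mm ahead of it and the grasp point (between the pads) lies 8 mm behind it; z points along the fingers, y is the line along which they close (so a half turn about z gives the same grasp; the last joint's range is limited). The gripper opens to 85 mm and grips with 20 to 120 N. Pads are 22 mm wide; open, the fingers measure 114 mm over their backs; the gripper's body (76 mm by 85 mm) begins 54 mm behind the grasp point. The pads swing forward as they close: fully open they stand 13 mm farther back than shut.
Start: joints at [-1.257, 0.477, 0.022, 1.555, -0.011, 1.109, -0.083], TCP at [0.276, 0.616, 0.242] pointing down, gripper open.
Joint ranges: [-2.96, 2.96], [-0.34, 2.1], [-1.41, 1.46], [0.24, 2.44], [-1.37, 4.51], [0.17, 1.92], [-2.96, 2.96]. Speed limits (rad/s): [2.39, 2.39, 3.14, 3.14, 3.14, 3.14, 3.14].

### API

Orientations are given as a rotation vector (axis times angle).
In Python, from bench import r gives the robot as it stands.
- The arm moves only by the tool send_rows, never from a script. Its argument "deltas" is a list of rows, each an object of numbers: "dx", "dy", "dz": the shift along the world's x, y, z in mm; "rx", "ry", "rz": the turn, a rotation vector about the world's x, y, z in degrees. A call has 1 to 5 rows; each row is the pose to reach, as a shift and turn from the pose commanded when the call began; what a row does not reach only later rows make up. A row lasts 1/12 s, in which the tool goes at most 41.7 mm and 7.16 degrees, less where a joint would pass 70% of its speed; a pose out of reach is approached as far as the arm can. A call with a gripper value outside its range is refused whole. "jaw" is the finger opening in mm, from 0 to 85.4, set as the call begins (left out, the last holds). The fingers move at their own pace and stop on an object; "newtons" is the grip in N (left out, the last holds). Time passes only in rows, so rows that repeat a pose let the fingers close. It gives the time, the measured TCP pose, the force, the opening and the grip force at its end, in the units of the state.
- r.get_obs(): the state, without advancing time (a new reading comes with each control period).
- r.grab_frame(name): name is "side" or "top" or "wrist"; returns a dict with "frame" (480x640x3 uint8, blue, green, red), "z_map" (480x640 float32, m along the optical axis (not along the pixel's ray), 0 where there is no reading), "vertical_fov" (degrees; the focal length in pixels is half the picture's height over the tangent of half this angle, whatever the lens; pixels are square), "cx", "cy" (the principal point, pixels), "distortion" ([k1, k2, p1, p2, k3] as OpenCV has them; the pictures are not rectified), "xyz" and "orientation" of the camera in the world. Camera axes: x right, y down, z forward; pixel columns grow to the right and rows downward; lengths in m; the calibration is good to about 2 mm. A picture is of the moment at which its call begins.
- r.hand_in(): hands the job in; it is judged then, once.
The state is a dict: "clock": time; "joints": joint angles; "qvel": joint speeds; "tau": joint torques, N m; "tcp_pos": TCP position; "orientation": TCP orientation; "contact_force": force on the tool from outside, world axes, zero at the start; "moment": the same for the moment, N m; "grip_width": finger opening in m; "gripper_force": force on a finger pad.
Only numpy, scipy, OpenCV 4.12 (cv2) and the standard library are available. Lean on these libraries where they do the work, as an engineer would, in place of code of your own. Each camera call takes 0.05 s, during which the arm holds its last target. There are 200 camera calls.

### The job

Two round-bottomed glass stain flasks, one large and one small, stand in cork rings on the ceramist's bench. Move each into the empty dimple of its own size in the grey tray (the large flask into the wide one, the small flask into the narrow one) and leave both seated there upright, cap up. The glass is fragile: lower the flasks right into the dimples before letting go, do not drop, knock or press them down hard, and leave the two flasks already in the tray and everything else on the bench where they are.

Things in the scene. Friction and masses are not known exactly. Their poses are not given: they have to be found in the camera images.
- large_flask_mid (a point): Centre of the large loose flask: frosted glass ball 52 mm across, beige cap on top (25 mm wide; whole flask 69 mm tall), z up through the cap. 65 to 100 g, heavy foot, so it hangs and rests cap up. Stands in a fixed cork ring (47 mm outside, 12 mm tall) whose top is 21 mm below this point. Grip it across the middle from above, fingertips less than 16 mm below this point to clear ring and tray.
- small_flask_mid (a point): Centre of the small loose flask: same kind, ball 42 mm across, cap 21 mm wide, whole flask 59 mm tall, 45 to 70 g, z up through the cap. Stands in a fixed cork ring (39 mm outside, 12 mm tall) whose top is 17 mm below this point. Grip it across the middle, fingertips less than 14 mm below this point. Which ring place holds which flask varies.
- tray: Fixed square grey plastic tray, 190 x 190 x 24 mm; origin at the centre of its underside, x and y along its sides, turned any way round. Four round dimples 14 mm deep at x, y = +-47.5 mm: two wide (36 mm) on the +y side, two narrow (28 mm) on the -y side. The wide one at (-x, +y) and the narrow one at (+x, -y) already hold flasks; the other two, on the other diagonal, are empty.
- wide_seat (a point): Where the globe centre of the large flask lies when it is seated in the empty wide dimple: over the dimple's axis, 19 mm above the tray's top. The flask finds its own centre if let go less than a few mm off.
- narrow_seat (a point): Where the globe centre of the small flask lies when it is seated in the empty narrow dimple: over the dimple's axis, 15.7 mm above the tray's top.
- parked_large_mid (a point): Globe centre of a second large flask (same shape) that already sits in the other wide dimple, 95 mm from the empty wide dimple; to be left alone.
- parked_small_mid (a point): Globe centre of a second small flask that already sits in the other narrow dimple, 95 mm from the empty narrow dimple; to be left alone.
- jar_a: Bystander: loose frosted powder jar with a flat bottom and beige cap, 46 mm wide, 59 mm tall; origin under its centre.
- jar_b: Bystander: a second jar like jar_a.
- jar_c: Bystander: a larger powder jar, 60 mm wide, 77 mm tall; origin under its centre.
- dropper: Bystander: loose pink dropper bottle with a white nozzle, 36 mm wide, 100 mm tall; origin under its centre.
- jaw_model: Bystander: loose plaster jaw model, about 50 x 70 mm, 23 mm tall; origin under its middle.
- marker: Bystander: loose marker pen lying on the bench, 120 mm long, 12 mm thick; x along it.
Mind the look-alikes: they are no part of the job. Leave any green or orange look-alike of the part that bears large_flask_mid alone.

How it is judged:
At the end, for the whole second after the job is handed in: The large flask's globe centre is within 5 mm of the seat in the empty wide dimple, the small flask's within 5 mm of the seat in the empty narrow dimple, and both stay there let go, within 0.4 rad of upright (distance between large_flask_mid and wide_seat below 0.005 m and distance between small_flask_mid and narrow_seat below 0.005 m and angle between each of large_flask_mid, small_flask_mid's own z axis and vertical below 0.4 rad); the robot touches nothing.
It fails at once if a moved flask meets the tray with more than 25 N (pressed down hard or knocked) (contact force between any of large_flask, small_flask and tray above 25 N).
It fails at once if a moved flask is dropped: out of the fingers with its centre more than 10 mm higher than when seated in its dimple ((height (world z) of large_flask_mid above 0.053 m and contact force between large_flask and the fingers below 0.05 N) or (height (world z) of small_flask_mid above 0.05 m and contact force between small_flask and the fingers below 0.05 N)).
It fails at once if a flask falls to the bench (globe centre below 18 mm) or tips over 1 rad (height (world z) of any of large_flask_mid, small_flask_mid below 0.018 m or angle between any of large_flask_mid, small_flask_mid's own z axis and vertical above 1 rad).
It fails at once if a flask already in the tray is shifted more than 8 mm or knocked with more than 8 N by a moved flask (distance of any of parked_large_mid, parked_small_mid from where it was at the start of the episode above 0.008 m or contact force between any of large_flask, small_flask and parked_large above 8 N or contact force between any of large_flask, small_flask and parked_small above 8 N).
It fails at once if something else on the bench is shifted more than 25 mm (distance of any of jar_a, jar_b, jar_c, dropper, jaw_model, marker from where it was at the start of the episode above 0.025 m).
It also fails if it takes over 64 s, if anything falls off the work surface, if the arm or the gripper's body presses on something with over 40 N, if the wrist force passes 120 N, or if a joint passes its speed limit or range.

## Working session

There is one attempt and no reset: what is moved stays moved. The work goes in short steps, Python scripts to look and compute and a tool call to move; the robot and the scene stay as the last step left them, time stands still between calls to the robot, and variables do not carry over. Pictures are saved under pics/ and viewed, at most 10 in all, crops included, and the job is handed in when it is done.

Besides the shell and the picture viewer there is one more tool, called as name([rows], argument=value, ...), one row to a line, values as JSON. send_rows: Moves the arm, as the interface text tells. Its arguments: {"type":"object","properties":{"deltas":{"type":"array","items":{"type":"object","properties":{"dx":{"type":"number"},"dy":{"type":"number"},"dz":{"type":"number"},"rx":{"type":"number"},"ry":{"type":"number"},"rz":{"type":"number"}}}},"jaw":{"type":"number"},"newtons":{"type":"number"}},"required":["deltas"]}

```bash
mkdir -p pics; ls; cat > h.py <<'E'
import numpy as np, cv2
from scipy.spatial.transform import Rotation as R
from bench import r
def grab(n):
    f=r.grab_frame(n); np.save(f'/tmp/{n}.npy',f,allow_pickle=True); return f
def load(n): return np.load(f'/tmp/{n}.npy',allow_pickle=True).item()
def K(f):
    h=f['frame'].shape[0]; fl=h/2/np.tan(np.radians(f['vertical_fov'])/2)
    return np.array([[fl,0,f['cx']],[0,fl,f['cy']],[0,0,1.]])
def Rm(f):
    o=np.array(f['orientation'],float)
    return R.from_rotvec(o).as_matrix() if o.size==3 else o.reshape(3,3)
def rays(f,uv):
    p=cv2.undistortPoints(np.array(uv,float).reshape(-1,1,2),K(f),np.array(f['distortion'],float)).reshape(-1,2)
    return np.c_[p,np.ones(len(p))]@Rm(f).T
def plane(f,uv,z):
    d=rays(f,uv); c=np.array(f['xyz']); return c+d*((z-c[2])/d[:,2])[:,None]
def cloud(f):
    v,u=np.mgrid[:480,:640]; d=rays(f,np.c_[u.ravel(),v.ravel()])
    return (np.array(f['xyz'])+d*f['z_map'].ravel()[:,None]).reshape(480,640,3)
E
python3 - <<'E'
from h import *
for n in('top','side'):
    f=grab(n); cv2.imwrite(f'pics/{n}0.png',f['frame']); print(n,f['xyz'],f['orientation'],f['vertical_fov'],f['distortion'],f['cx'],f['cy'])
o=r.get_obs(); print(o['clock'],o['tcp_pos'],o['orientation'],o['grip_width'])
E
```

```text
pics
top [ 0.37460744 -0.06135908  1.3021933 ] [-2.14762312  2.13323439 -0.1758643 ] 44.80894370659382 [-0.16149774  0.          0.          0.          0.        ] 315.96537265179927 235.01756741103938
side [0.45380242 0.51921313 0.5464417 ] [-0.27275811  2.7651661  -1.30899488] 55.30730215566072 [-0.09428283  0.          0.          0.          0.        ] 327.43101185744075 237.0911818229193
0.1 [0.27616968 0.61537595 0.24147445] [-6.57636717e-01 -3.07175679e+00  2.45715658e-03] 0.08532167019423292
```

View pics/top0.png

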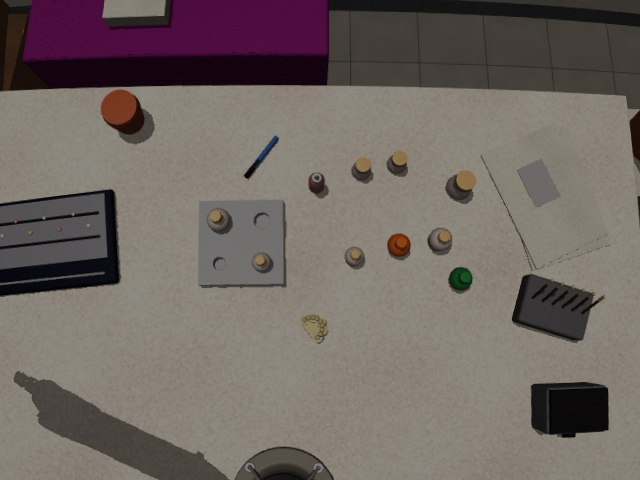

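View pics/side0.png

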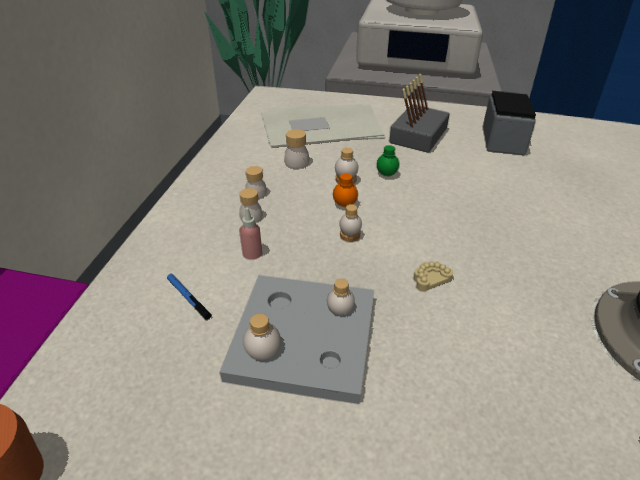

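The top view shows these lookalikes for the large flask: frosted at (440,240), orange at (399,245), green at (461,279), jars at (363,168), (398,162) and (462,185), and parked at (219,219). For the small flask they are frosted at (355,256) and parked at (262,262). I choose the frosted round ones in cork rings, (440,240) and (355,256). The empty dimples are the wide one at (262,220) and the narrow one at (220,263).

```bash
cat > m.py <<'E'
from h import *
from scipy.optimize import least_squares
t,s=load('top'),load('side')
ct,cs=cloud(t),cloud(s)
g=lambda p:np.round(np.array(p)*1000,1)
# sphere fit with known radius on depth, both views
for name,uv,zm,rad in(('large',(440,242),.033,.026),('small',(355,258),.029,.021),('pL',(218,221),.043,.026),('pS',(262,263),.0397,.021)):
    c0=plane(t,[uv],zm)[0]
    for lab,c in(('top',ct),('side',cs)):
        P=c.reshape(-1,3); d=np.linalg.norm(P-c0,axis=1)
        Q=P[(d<rad+.012)&(P[:,2]>zm-.012)&(P[:,2]<zm+rad*.6)]
        if len(Q)<20: print(name,lab,'few',len(Q));continue
        q=least_squares(lambda x:np.linalg.norm(Q-x,axis=1)-rad,c0,loss='soft_l1',f_scale=.001)
        # cap: top points
        T=P[(np.linalg.norm(P[:,:2]-c0[:2],axis=1)<.03)]; zt=np.percentile(T[:,2],98); T=T[T[:,2]>zt-.003]
        print(name,lab,len(Q),g(c0),'sph',g(q.x),'captop z',g(zt),'cap xy',g((T.max(0)+T.min(0))/2)[:2],g(np.ptp(T,axis=0))[:2])
# tray
f=t['frame']; h=ct[...,2]
m=((h>.018)&(h<.03)).astype(np.uint8); m=cv2.morphologyEx(m,cv2.MORPH_OPEN,np.ones((3,3)))
n,l,st,ce=cv2.connectedComponentsWithStats(m); i=l[240,242]; print('tray comp',st[i],'z',g(np.median(ct[l==i][:,2])))
cn=max(cv2.findContours((l==i).astype(np.uint8),0,2)[0],key=cv2.contourArea)
W=plane(t,cn.reshape(-1,2),.024)[:,:2]
rc=cv2.minAreaRect(W.astype(np.float32)); print('tray',g(rc[0]),g(rc[1]),rc[2])
for lab,ff in(('top',t),('side',s)):
    c=ct if lab=='top' else cs
    for nm,uv in(('wide',{'top':(262,220),'side':(279,299)}[lab]),('narrow',{'top':(220,263),'side':(330,359)}[lab])):
        mm=(c[...,2]<.0215).astype(np.uint8); y,x=uv[1],uv[0]
        roi=np.zeros_like(mm); cv2.circle(roi,uv,18,1,-1); n,l,st,ce=cv2.connectedComponentsWithStats(mm*roi)
        k=l[y,x]
        if k==0: print(lab,nm,'no');continue
        hh=max(cv2.findContours((l==k).astype(np.uint8),0,2)[0],key=cv2.contourArea)
        e=cv2.fitEllipse(hh); print(lab,nm,e,g(plane(ff,[e[0]],.024)[0]),st[k])
E
python3 m.py
python3 - <<'E'
from h import *
t=load('top')['frame'];s=load('side')['frame']
a=cv2.resize(t[200:300,330:490],None,fx=3.5,fy=3.5); b=cv2.resize(s[140:250,320:420],(220,242)); b=cv2.resize(b,(318,350))
cv2.imwrite('pics/crop.png',cv2.resize(np.hstack([a,b]),(790,315)))
E
```

```text
large top 160 [ 564.9 -342.3   33. ] sph [ 572.4 -343.1   30.3] captop z 78.8 cap xy [ 571.5 -342.5] [22.  19.9]
large side 252 [ 564.9 -342.3   33. ] sph [ 571.7 -342.    31. ] captop z 74.7 cap xy [ 571.3 -340. ] [22.3 22.2]
small top 92 [ 528.7 -152.9   29. ] sph [ 533.6 -149.6   27.3] captop z 69.3 cap xy [ 533.6 -149. ] [15.4 19.5]
small side 261 [ 528.7 -152.9   29. ] sph [ 533.  -149.7   26.8] captop z 65.4 cap xy [ 533.1 -148. ] [18.8 17.4]
pL top 160 [606.9 150.   43. ] sph [610.  149.7  42.3] captop z 89.0 cap xy [609.7 149.3] [21.9 22.2]
pL side 635 [606.9 150.   43. ] sph [610.4 150.8  40.5] captop z 85.1 cap xy [610.2 151.3] [24.1 24.9]
pS top 143 [514.9  50.9  39.7] sph [517.8  51.4  37.2] captop z 80.5 cap xy [518.8  51.8] [17.6 17.4]
pS side 348 [514.9  50.9  39.7] sph [517.6  53.2  38.2] captop z 76.3 cap xy [517.4  55.2] [20.2 21.1]
tray comp [ 198  200   86   85 5790] z 24.5
tray [564.  102.2] [188.9 190.1] 1.4110921621322632
top wide ((261.9137878417969, 220.85546875), (15.545074462890625, 18.289058685302734), 176.30474853515625) [611.3  54.5  24. ] [252 210  20  23 211]
top narrow ((218.82769775390625, 262.8547668457031), (11.628780364990234, 14.561417579650879), 89.23603820800781) [516.1 148.3  24. ] [210 257  17  13 135]
side wide ((278.8854064941406, 299.45574951171875), (16.517576217651367, 22.1188907623291), 84.27284240722656) [612.5  57.6  24. ] [267 290  24  19 306]
side narrow ((329.4573669433594, 359.9498596191406), (17.389875411987305, 22.475099563598633), 83.36775207519531) [515.3 151.7  24. ] [317 351  26  20 294]
```

View pics/crop.png

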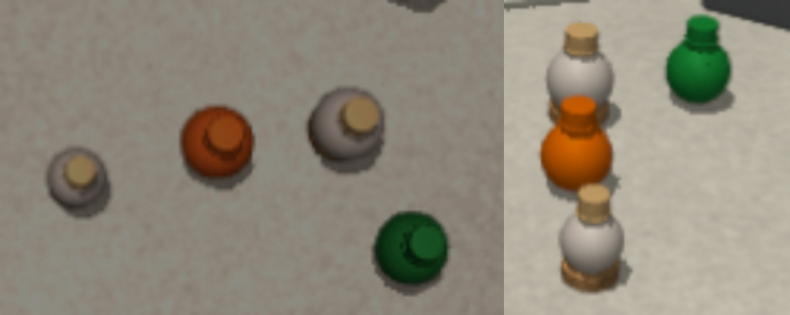

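The crop confirms the choice: both frosted flasks stand in visible cork rings, and the orange and green ones are decoys. Both measured sphere heights, the cap tops and the 189×190 mm tray size agree with the description. I'll take the small flask first.

send_rows([
  {"dx":13,"dy":-38,"dz":0},
  {"dx":26,"dy":-76,"dz":0},
  {"dx":39,"dy":-115,"dz":0},
  {"dx":52,"dy":-153,"dz":0},
  {"dx":65,"dy":-191,"dz":0},
], jaw=70, newtons=30)

```text
$.deltas[0]: bad value
```

send_rows([
  {"dx":13,"dy":-38,"dz":0},
  {"dx":26,"dy":-76,"dz":0},
  {"dx":39,"dy":-115,"dz":0},
  {"dx":52,"dy":-153,"dz":0},
  {"dx":65,"dy":-191,"dz":0},
])

```text
$.deltas[0]: bad value
```

send_rows([
  {"dx":13,"dy":-38,"dz":0},
  {"dx":26,"dy":-76,"dz":0},
  {"dx":39,"dy":-115,"dz":0},
  {"dx":52,"dy":-153,"dz":0},
  {"dx":65,"dy":-191,"dz":0},
])

```text
$.deltas[0]: bad value
```

send_rows([
  {"dx":13,"dy":-38,"dz":-10},
  {"dx":26,"dy":-76,"dz":-20},
  {"dx":39,"dy":-115,"dz":-30},
  {"dx":52,"dy":-153,"dz":-40},
  {"dx":62,"dy":-191,"dz":-50},
])

```text
$.deltas[0]: bad value
```

```bash
python3 - <<'E'
from h import *
o=r.get_obs(); print(o['clock'],o['tcp_pos'],o['orientation'],o['grip_width'],o['contact_force'])
f=grab('wrist'); cv2.imwrite('pics/w1.png',f['frame']); print(f['xyz'],f['orientation'],f['vertical_fov'],f['distortion'])
E
```

```text
0.1 [0.27616968 0.61537595 0.24147445] [-6.57636717e-01 -3.07175679e+00  2.45715658e-03] 0.08532167019423292 [ 0.80138963  0.53991585 -0.33181587]
[0.20892795 0.64497713 0.37228328] [2.42207343 1.56982116 0.22764986] 63.92818122030786 [-0.01068123  0.          0.          0.          0.        ]
```

View pics/w1.png

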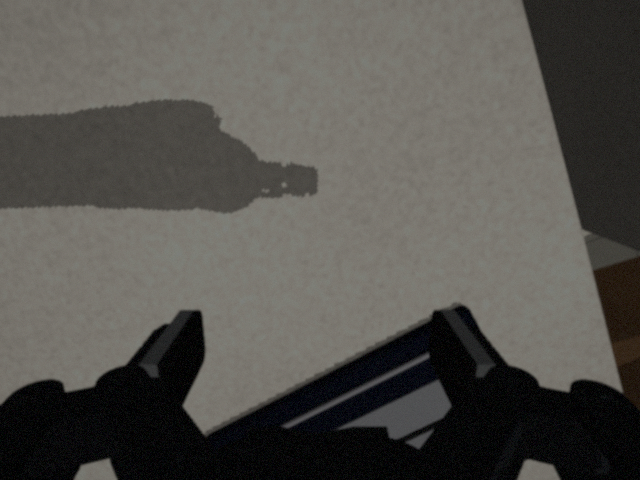

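The moves were refused, so the wrist view still shows the start: bare bench and the fingertips at (190,315) and (450,315). I'll try a row with all six keys.

send_rows([
  {"dx":13,"dy":-38,"dz":0,"rx":0,"ry":0,"rz":0},
  {"dx":26,"dy":-76,"dz":0,"rx":0,"ry":0,"rz":0},
  {"dx":39,"dy":-115,"dz":0,"rx":0,"ry":0,"rz":0},
  {"dx":52,"dy":-153,"dz":0,"rx":0,"ry":0,"rz":0},
  {"dx":65,"dy":-191,"dz":0,"rx":0,"ry":0,"rz":0},
], jaw=70, newtons=30)

```text
clock: 0.57
tcp_pos: [0.3416, 0.4227, 0.242]
orientation: [-0.658, -3.072, 0.001]
contact_force: [1.3, 0.2, 1.1]
grip_width: 0.07
gripper_force: 0.0
```

send_rows([
  {"dx":13,"dy":-38,"dz":0,"rx":0,"ry":0,"rz":0},
  {"dx":26,"dy":-76,"dz":0,"rx":0,"ry":0,"rz":0},
  {"dx":39,"dy":-115,"dz":0,"rx":0,"ry":0,"rz":0},
  {"dx":52,"dy":-153,"dz":0,"rx":0,"ry":0,"rz":0},
  {"dx":65,"dy":-191,"dz":0,"rx":0,"ry":0,"rz":0},
])

```text
clock: 0.98
tcp_pos: [0.4064, 0.2318, 0.2423]
orientation: [-0.658, -3.072, -0.0]
contact_force: [1.0, 0.1, 0.3]
grip_width: 0.0701
gripper_force: 0.0
```

send_rows([
  {"dx":13,"dy":-38,"dz":0,"rx":0,"ry":0,"rz":0},
  {"dx":26,"dy":-76,"dz":0,"rx":0,"ry":0,"rz":0},
  {"dx":39,"dy":-115,"dz":0,"rx":0,"ry":0,"rz":0},
  {"dx":52,"dy":-153,"dz":0,"rx":0,"ry":0,"rz":0},
  {"dx":65,"dy":-191,"dz":0,"rx":0,"ry":0,"rz":0},
])

```text
clock: 1.4
tcp_pos: [0.4714, 0.0408, 0.2424]
orientation: [0.658, 3.072, 0.001]
contact_force: [0.9, 0.8, 0.1]
grip_width: 0.0698
gripper_force: 0.0
```

send_rows([
  {"dx":13,"dy":-38,"dz":-12,"rx":0,"ry":0,"rz":0},
  {"dx":26,"dy":-76,"dz":-24,"rx":0,"ry":0,"rz":0},
  {"dx":39,"dy":-115,"dz":-36,"rx":0,"ry":0,"rz":0},
  {"dx":52,"dy":-153,"dz":-48,"rx":0,"ry":0,"rz":0},
  {"dx":61,"dy":-191,"dz":-60,"rx":0,"ry":0,"rz":0},
])

```text
clock: 1.82
tcp_pos: [0.5329, -0.1487, 0.182]
orientation: [0.656, 3.072, 0.0]
contact_force: [0.1, 0.2, 0.9]
grip_width: 0.0698
gripper_force: 0.0
```

```bash
python3 - <<'E'
from h import *
o=r.get_obs(); print(o['clock'],o['tcp_pos'],o['orientation'],o['grip_width'],o['contact_force'])
f=grab('wrist'); cv2.imwrite('pics/w2.png',f['frame']); print(f['xyz'],f['orientation'],f['vertical_fov'],f['distortion'])
E
```

```text
1.8167 [ 0.53289231 -0.14865865  0.18202432] [6.55963655e-01 3.07175805e+00 2.44625398e-04] 0.0697665215351739 [0.10492726 0.21692453 0.85984859]
[ 0.46549777 -0.11933489  0.31288359] [2.42198741 1.57090025 0.2305767 ] 63.92818122030786 [-0.01068123  0.          0.          0.          0.        ]
```

View pics/w2.png

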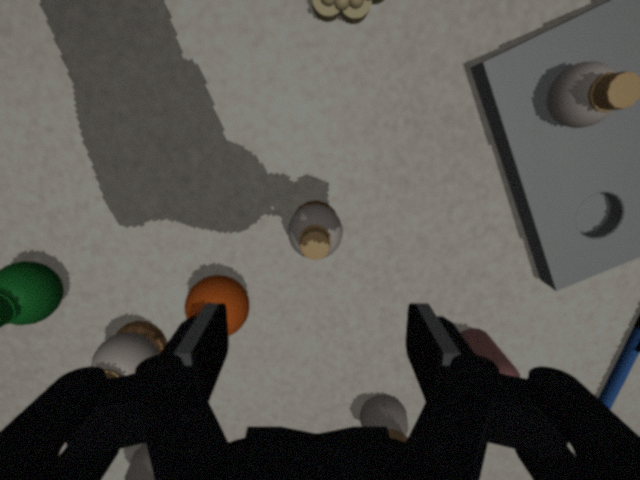

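The wrist view shows the small flask's globe at about (315,230), with its cap at (315,242). The empty wide dimple is at (599,214), and parts of the large flask are at (127,358). I'll refine the positions from this view.

```bash
cat > sph.py <<'E'
import sys
from h import *
from scipy.optimize import least_squares
def sph(f,c0,rad):
    P=cloud(f).reshape(-1,3); c0=np.array(c0); ok=f['z_map'].ravel()>0
    Q=P[ok&(np.linalg.norm(P-c0,axis=1)<rad+.01)&(P[:,2]>c0[2]-.01)&(P[:,2]<c0[2]+rad*.65)]
    q=least_squares(lambda x:np.linalg.norm(Q-x,axis=1)-rad,c0,loss='soft_l1',f_scale=.001)
    return len(Q),np.round(q.x*1000,1),np.round(np.median(abs(q.fun))*1000,2)
E
python3 - <<'E'
from sph import *
f=load('wrist')
print('small',sph(f,[.5335,-.1495,.029],.021), np.round(plane(f,[(315,230)],.029)*1000,1),'cap',np.round(plane(f,[(315,242)],.067)*1000,1))
c=cloud(f); tz=c[150:280,540:640].reshape(-1,3); print('tray z',np.median(tz[:,2]), 'wide rim ray',np.round(plane(f,[(599,214)],.024)*1000,1))
m=((c[...,2]<.020)&(c[...,2]>.0)).astype(np.uint8); roi=np.zeros_like(m); cv2.circle(roi,(599,214),32,1,-1); m*=roi
hh=max(cv2.findContours(m,0,2)[0],key=cv2.contourArea); e=cv2.fitEllipse(hh); print(e,np.round(plane(f,[e[0]],.022)*1000,1))
# fingertip height from depth
for uv in((215,312),(420,312)): print(c[uv[1],uv[0]])
E
```

```text
small (955, array([ 534.2, -151.9,   28. ]), np.float64(0.23)) [[ 532.8 -151.    29. ]] cap [[ 531.3 -150.1   67. ]]
tray z 0.022865891727761517 wide rim ray [[611.5  53.5  24. ]]
((597.618896484375, 214.64236450195312), (38.00840759277344, 48.41204833984375), 44.21727752685547) [[612.5  53.6  22. ]]
[ 0.50769051 -0.17775715  0.18943092]
[ 0.53684423 -0.11145073  0.19022484]
```

send_rows([
  {"dx":0.5,"dy":-1.5,"dz":-25,"rx":0,"ry":0,"rz":0},
  {"dx":0.5,"dy":-1.5,"dz":-50,"rx":0,"ry":0,"rz":0},
  {"dx":0.5,"dy":-1.5,"dz":-75,"rx":0,"ry":0,"rz":0},
  {"dx":0.5,"dy":-1.5,"dz":-95,"rx":0,"ry":0,"rz":0},
  {"dx":0.5,"dy":-1.5,"dz":-105,"rx":0,"ry":0,"rz":0},
])

```text
clock: 2.28
tcp_pos: [0.5309, -0.1481, 0.075]
orientation: [-0.657, -3.068, 0.0]
contact_force: [-0.1, -0.8, 0.6]
grip_width: 0.0701
gripper_force: 0.0
```

send_rows([
  {"dx":0,"dy":0,"dz":-12,"rx":0,"ry":0,"rz":0},
  {"dx":0,"dy":0,"dz":-24,"rx":0,"ry":0,"rz":0},
  {"dx":0,"dy":0,"dz":-36,"rx":0,"ry":0,"rz":0},
  {"dx":0,"dy":0,"dz":-44,"rx":0,"ry":0,"rz":0},
  {"dx":0,"dy":0,"dz":-50,"rx":0,"ry":0,"rz":0},
])

```text
clock: 2.7
tcp_pos: [0.5326, -0.1485, 0.0269]
orientation: [-0.658, -3.072, -0.0]
contact_force: [-0.8, 0.6, -0.7]
grip_width: 0.0703
gripper_force: 0.0
```

send_rows([
  {"dx":0,"dy":0,"dz":0,"rx":0,"ry":0,"rz":0},
  {"dx":0,"dy":0,"dz":0,"rx":0,"ry":0,"rz":0},
])

```text
clock: 2.87
tcp_pos: [0.5327, -0.1488, 0.0277]
orientation: [-0.658, -3.072, 0.0]
contact_force: [0.2, -0.0, 0.7]
grip_width: 0.0698
gripper_force: 0.0
```

```bash
python3 - <<'E'
from h import *
f=grab('side'); w=grab('wrist')
a=cv2.resize(f['frame'][150:270,290:410],(400,400)); b=cv2.resize(w['frame'],(400,300)); b=cv2.copyMakeBorder(b,0,100,0,0,0)
cv2.imwrite('pics/g1.png',np.hstack([a,b]))
c=cloud(f)
E
```

```text
(no output)
```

View pics/g1.png

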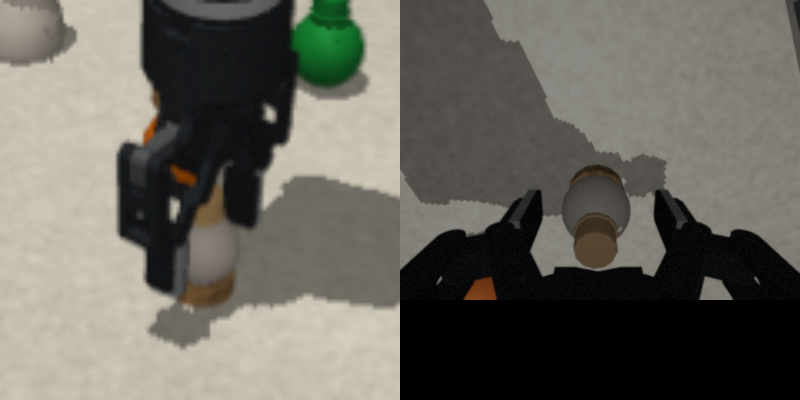

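The views show the small flask between the fingers, globe at (595,208) in the right panel and near centred, with the ring below the tips. I'll nudge, close and lift.

send_rows([
  {"dx":0.5,"dy":-1.5,"dz":0,"rx":0,"ry":0,"rz":0},
  {"dx":0.5,"dy":-1.5,"dz":0,"rx":0,"ry":0,"rz":0},
])

```text
clock: 3.13
tcp_pos: [0.5336, -0.1506, 0.0282]
orientation: [0.658, 3.071, -0.0]
contact_force: [0.4, -0.3, 0.8]
grip_width: 0.0701
gripper_force: 0.0
```

send_rows([
  {"dx":0,"dy":0,"dz":0,"rx":0,"ry":0,"rz":0},
  {"dx":0,"dy":0,"dz":0,"rx":0,"ry":0,"rz":0},
  {"dx":0,"dy":0,"dz":0,"rx":0,"ry":0,"rz":0},
  {"dx":0,"dy":0,"dz":0,"rx":0,"ry":0,"rz":0},
  {"dx":0,"dy":0,"dz":0,"rx":0,"ry":0,"rz":0},
], jaw=34, newtons=30)

```text
clock: 3.55
tcp_pos: [0.5333, -0.1501, 0.0279]
orientation: [0.658, 3.072, 0.0]
contact_force: [-0.8, -0.3, 3.5]
grip_width: 0.0399
gripper_force: 29.9
```

send_rows([
  {"dx":0,"dy":0,"dz":0,"rx":0,"ry":0,"rz":0},
  {"dx":0,"dy":0,"dz":0,"rx":0,"ry":0,"rz":0},
  {"dx":0,"dy":0,"dz":0,"rx":0,"ry":0,"rz":0},
])

```text
clock: 3.8
tcp_pos: [0.5333, -0.1502, 0.0278]
orientation: [0.658, 3.072, 0.0]
contact_force: [-1.2, 0.8, 5.1]
grip_width: 0.0401
gripper_force: 29.9
```

send_rows([
  {"dx":0,"dy":0,"dz":3,"rx":0,"ry":0,"rz":0},
  {"dx":0,"dy":0,"dz":8,"rx":0,"ry":0,"rz":0},
  {"dx":0,"dy":0,"dz":16,"rx":0,"ry":0,"rz":0},
  {"dx":0,"dy":0,"dz":28,"rx":0,"ry":0,"rz":0},
  {"dx":0,"dy":0,"dz":40,"rx":0,"ry":0,"rz":0},
])

```text
clock: 4.22
tcp_pos: [0.5329, -0.1502, 0.0687]
orientation: [-0.658, -3.072, 0.0]
contact_force: [-0.0, 0.2, -1.0]
grip_width: 0.0402
gripper_force: 30.3
```

send_rows([
  {"dx":0,"dy":0,"dz":15,"rx":0,"ry":0,"rz":0},
  {"dx":0,"dy":0,"dz":30,"rx":0,"ry":0,"rz":0},
  {"dx":0,"dy":0,"dz":45,"rx":0,"ry":0,"rz":0},
  {"dx":0,"dy":0,"dz":60,"rx":0,"ry":0,"rz":0},
  {"dx":0,"dy":0,"dz":70,"rx":0,"ry":0,"rz":0},
])

```text
clock: 4.63
tcp_pos: [0.5338, -0.1504, 0.1402]
orientation: [0.657, 3.069, 0.0]
contact_force: [-0.2, -0.6, -0.6]
grip_width: 0.0406
gripper_force: 30.3
```

```bash
python3 - <<'E'
from sph import *
o=r.get_obs(); p=np.array(o['tcp_pos']); print(p,o['grip_width'],o['gripper_force'],o['contact_force'])
for n in('side','wrist'):
    f=grab(n)
    try: print(n,sph(f,p+[0,0,.002],.021))
    except Exception as e: print(n,e)
E
```

```text
[ 0.53380791 -0.15042547  0.14021833] 0.04057589948121865 30.31937599182129 [-0.19090523 -0.5569264  -0.62993476]
side (267, array([ 533.2, -150.3,  140. ]), np.float64(1.27))
wrist (6110, array([ 535.5, -151.9,  141.6]), np.float64(0.41))
```

send_rows([
  {"dx":-1,"dy":15,"dz":0,"rx":0,"ry":0,"rz":0},
  {"dx":-3,"dy":43,"dz":0,"rx":0,"ry":0,"rz":0},
  {"dx":-5,"dy":75,"dz":0,"rx":0,"ry":0,"rz":0},
  {"dx":-7,"dy":107,"dz":0,"rx":0,"ry":0,"rz":0},
  {"dx":-9,"dy":139,"dz":0,"rx":0,"ry":0,"rz":0},
])

```text
clock: 5.15
tcp_pos: [0.5233, -0.0099, 0.1371]
orientation: [-0.659, -3.071, 0.0]
contact_force: [0.3, 0.8, -1.1]
grip_width: 0.0404
gripper_force: 30.4
```

send_rows([
  {"dx":-2,"dy":32,"dz":0,"rx":0,"ry":0,"rz":0},
  {"dx":-4,"dy":64,"dz":0,"rx":0,"ry":0,"rz":0},
  {"dx":-6,"dy":96,"dz":0,"rx":0,"ry":0,"rz":0},
  {"dx":-8,"dy":128,"dz":0,"rx":0,"ry":0,"rz":0},
  {"dx":-9,"dy":150,"dz":0,"rx":0,"ry":0,"rz":0},
])

```text
clock: 5.57
tcp_pos: [0.514, 0.1424, 0.137]
orientation: [-0.653, -3.072, -0.001]
contact_force: [0.5, -0.3, -0.1]
grip_width: 0.0401
gripper_force: 30.4
```

send_rows([
  {"dx":0,"dy":9,"dz":-10,"rx":0,"ry":0,"rz":0},
  {"dx":0,"dy":9,"dz":-20,"rx":0,"ry":0,"rz":0},
  {"dx":0,"dy":9,"dz":-25,"rx":0,"ry":0,"rz":0},
  {"dx":0,"dy":9,"dz":-25,"rx":0,"ry":0,"rz":0},
])

```text
clock: 5.9
tcp_pos: [0.5139, 0.1451, 0.1106]
orientation: [-0.661, -3.068, 0.005]
contact_force: [0.2, -0.6, 0.2]
grip_width: 0.0403
gripper_force: 30.4
```

```bash
python3 - <<'E'
from sph import *
o=r.get_obs(); p=np.array(o['tcp_pos']); print(p,o['orientation'],o['grip_width'],o['gripper_force'],o['contact_force'])
for n in('side','wrist'):
    f=grab(n)
    print(n,sph(f,p+[0,0,.002],.021))
cv2.imwrite('pics/w3.png',f['frame'])
E
```

```text
[0.51390547 0.14511956 0.11060938] [-0.66111612 -3.06844928  0.00515953] 0.04030977771855021 30.362430810928345 [ 0.17157321 -0.55151553  0.16385561]
side (464, array([513.6, 144.9, 111. ]), np.float64(0.83))
wrist (6358, array([515.3, 143.8, 111.6]), np.float64(0.42))
```

View pics/w3.png

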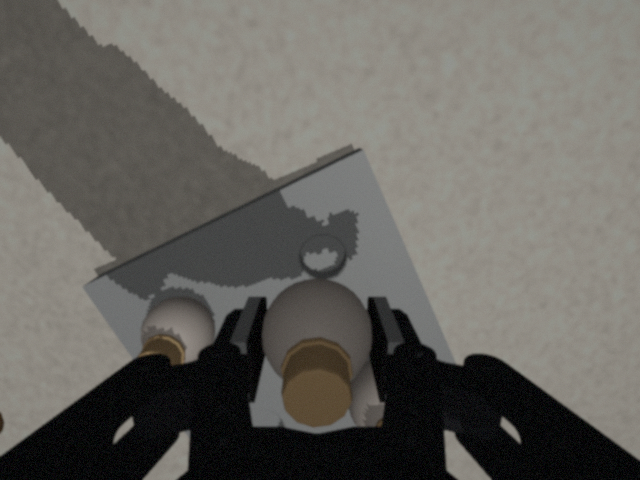

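The narrow dimple's rim shows at about (323,256), just ahead of the held flask at (317,335). I'll cast it onto the tray top.

```bash
python3 - <<'E'
from h import *
f=load('wrist'); c=cloud(f)
m=((c[...,2]<.0215)&(c[...,2]>.0)).astype(np.uint8); roi=np.zeros_like(m); cv2.circle(roi,(323,256),30,1,-1); m*=roi
hh=max(cv2.findContours(m,0,2)[0],key=cv2.contourArea); e=cv2.fitEllipse(hh); print(e,cv2.boundingRect(hh),np.round(plane(f,[e[0],(323,256)],.023)*1000,1))
# rim width
print(np.round(plane(f,[(301,256),(346,256),(323,234)],.024)*1000,1))
m2=((c[...,2]>.018)&(c[...,2]<.03)); P=c[m2]; print(np.median(P[:,2]))
E
```

```text
((322.2895202636719, 256.8508605957031), (42.523075103759766, 45.05221176147461), 89.03217315673828) (300, 235, 46, 44) [[515.7 147.   23. ]
 [515.4 147.6  23. ]]
[[509.7 135.7  24. ]
 [520.8 160.3  24. ]
 [502.7 153.3  24. ]]
0.02333996161924376
```

send_rows([
  {"dx":1,"dy":3,"dz":-10,"rx":0,"ry":0,"rz":0},
  {"dx":1,"dy":3,"dz":-25,"rx":0,"ry":0,"rz":0},
  {"dx":1,"dy":3,"dz":-40,"rx":0,"ry":0,"rz":0},
  {"dx":1,"dy":3,"dz":-50,"rx":0,"ry":0,"rz":0},
  {"dx":1,"dy":3,"dz":-55,"rx":0,"ry":0,"rz":0},
])

```text
clock: 6.42
tcp_pos: [0.5155, 0.1501, 0.0561]
orientation: [-0.659, -3.07, 0.002]
contact_force: [-0.1, 0.2, -0.2]
grip_width: 0.0404
gripper_force: 30.4
```

send_rows([
  {"dx":0,"dy":0,"dz":0,"rx":0,"ry":0,"rz":0},
  {"dx":0,"dy":0,"dz":0,"rx":0,"ry":0,"rz":0},
  {"dx":0,"dy":0,"dz":0,"rx":0,"ry":0,"rz":0},
])

```text
clock: 6.67
tcp_pos: [0.5167, 0.1509, 0.0582]
orientation: [0.658, 3.071, 0.001]
contact_force: [1.7, -0.0, -0.9]
grip_width: 0.04
gripper_force: 30.4
```

```bash
python3 - <<'E'
from sph import *
o=r.get_obs(); p=np.array(o['tcp_pos']); print(p,o['contact_force'])
for n in('side','wrist'):
    f=grab(n)
    print(n,sph(f,p+[0,0,.002],.021))
E
```

```text
[0.51667117 0.15089105 0.05819929] [ 1.72204535 -0.03208514 -0.9143717 ]
side (413, array([516. , 150.9,  58.1]), np.float64(0.83))
wrist (6790, array([517.5, 149.7,  58.5]), np.float64(0.42))
```

send_rows([
  {"dx":-2,"dy":-2.5,"dz":-4,"rx":0,"ry":0,"rz":0},
  {"dx":-2,"dy":-2.5,"dz":-8,"rx":0,"ry":0,"rz":0},
  {"dx":-2,"dy":-2.5,"dz":-12,"rx":0,"ry":0,"rz":0},
  {"dx":-2,"dy":-2.5,"dz":-14,"rx":0,"ry":0,"rz":0},
  {"dx":-2,"dy":-2.5,"dz":-14,"rx":0,"ry":0,"rz":0},
])

```text
clock: 7.18
tcp_pos: [0.5137, 0.1482, 0.043]
orientation: [-0.657, -3.071, 0.001]
contact_force: [-0.6, -0.1, -0.9]
grip_width: 0.0402
gripper_force: 30.4
```

send_rows([
  {"dx":0,"dy":0,"dz":0,"rx":0,"ry":0,"rz":0},
  {"dx":0,"dy":0,"dz":0,"rx":0,"ry":0,"rz":0},
])

```text
clock: 7.35
tcp_pos: [0.5142, 0.1484, 0.0436]
orientation: [0.658, 3.072, 0.0]
contact_force: [1.2, 0.1, -0.8]
grip_width: 0.0403
gripper_force: 30.4
```

send_rows([
  {"dx":0.5,"dy":0,"dz":-1,"rx":0,"ry":0,"rz":0},
  {"dx":0.5,"dy":0,"dz":-2,"rx":0,"ry":0,"rz":0},
  {"dx":0.5,"dy":0,"dz":-3,"rx":0,"ry":0,"rz":0},
  {"dx":0.5,"dy":0,"dz":-3,"rx":0,"ry":0,"rz":0},
  {"dx":0.5,"dy":0,"dz":-3,"rx":0,"ry":0,"rz":0},
])

```text
clock: 7.77
tcp_pos: [0.5146, 0.1483, 0.0406]
orientation: [-0.658, -3.072, 0.0]
contact_force: [-0.1, -0.5, 0.6]
grip_width: 0.0406
gripper_force: 30.4
```

send_rows([
  {"dx":0,"dy":0,"dz":-0.5,"rx":0,"ry":0,"rz":0},
  {"dx":0,"dy":0,"dz":-1,"rx":0,"ry":0,"rz":0},
  {"dx":0,"dy":0,"dz":-1,"rx":0,"ry":0,"rz":0},
])

```text
clock: 8.02
tcp_pos: [0.5146, 0.1484, 0.0396]
orientation: [-0.658, -3.072, 0.0]
contact_force: [0.1, -0.2, -0.6]
grip_width: 0.0401
gripper_force: 30.4
```

send_rows([
  {"dx":0,"dy":0,"dz":-0.5,"rx":0,"ry":0,"rz":0},
  {"dx":0,"dy":0,"dz":-1,"rx":0,"ry":0,"rz":0},
  {"dx":0,"dy":0,"dz":-1,"rx":0,"ry":0,"rz":0},
])

```text
clock: 8.27
tcp_pos: [0.5149, 0.1483, 0.0387]
orientation: [0.658, 3.072, 0.0]
contact_force: [-0.3, -0.0, 1.1]
grip_width: 0.0403
gripper_force: 30.5
```

```bash
python3 - <<'E'
from sph import *
o=r.get_obs(); p=np.array(o['tcp_pos']); print(p,o['contact_force'])
for n in('side','wrist'):
    f=grab(n)
    print(n,sph(f,p+[0,0,.002],.021))
E
```

```text
[0.51485547 0.14834381 0.03872488] [-0.32181657 -0.02904951  1.0800479 ]
side (405, array([514.1, 148.5,  38.4]), np.float64(0.83))
wrist (6873, array([515.7, 147.1,  38.9]), np.float64(0.41))
```

send_rows([
  {"dx":0,"dy":0,"dz":-0.5,"rx":0,"ry":0,"rz":0},
  {"dx":0,"dy":0,"dz":-0.5,"rx":0,"ry":0,"rz":0},
  {"dx":0,"dy":0,"dz":-0.5,"rx":0,"ry":0,"rz":0},
])

```text
clock: 8.62
tcp_pos: [0.515, 0.1484, 0.0384]
orientation: [0.658, 3.071, 0.001]
contact_force: [1.2, -1.2, 3.5]
grip_width: 0.0404
gripper_force: 30.7
```

send_rows([
  {"dx":0,"dy":0,"dz":-0.5,"rx":0,"ry":0,"rz":0},
  {"dx":0,"dy":0,"dz":-0.5,"rx":0,"ry":0,"rz":0},
  {"dx":0,"dy":0,"dz":-0.5,"rx":0,"ry":0,"rz":0},
])

```text
clock: 8.87
tcp_pos: [0.5152, 0.1483, 0.0381]
orientation: [0.658, 3.071, 0.001]
contact_force: [0.4, -1.0, 7.3]
grip_width: 0.0402
gripper_force: 30.9
```

Contact force is 7 N, so the flask is seated. I'll ease back a little, release and rise.

send_rows([
  {"dx":0,"dy":0,"dz":0.5,"rx":0,"ry":0,"rz":0},
  {"dx":0,"dy":0,"dz":0.5,"rx":0,"ry":0,"rz":0},
])

```text
clock: 9.03
tcp_pos: [0.515, 0.1484, 0.0384]
orientation: [0.658, 3.071, 0.001]
contact_force: [0.4, -0.6, 4.5]
grip_width: 0.0407
gripper_force: 30.6
```

send_rows([
  {"dx":0,"dy":0,"dz":0,"rx":0,"ry":0,"rz":0},
  {"dx":0,"dy":0,"dz":0,"rx":0,"ry":0,"rz":0},
  {"dx":0,"dy":0,"dz":0,"rx":0,"ry":0,"rz":0},
  {"dx":0,"dy":0,"dz":0,"rx":0,"ry":0,"rz":0},
], jaw=66)

```text
clock: 9.37
tcp_pos: [0.5141, 0.1484, 0.0378]
orientation: [-0.657, -3.071, 0.001]
contact_force: [-0.1, -0.2, -0.2]
grip_width: 0.0662
gripper_force: 0.0
```

```bash
python3 - <<'E'
from sph import *
o=r.get_obs(); p=np.array(o['tcp_pos']); print(p,o['contact_force'],o['grip_width'])
for n in('side','wrist'):
    f=grab(n)
    print(n,sph(f,p+[0,0,.002],.021))
E
```

```text
[0.51413532 0.14835327 0.03778706] [-0.14369961 -0.19293411 -0.18958607] 0.06615698907939649
side (331, array([515.1, 148.7,  38. ]), np.float64(0.4))
wrist (4664, array([516.4, 146.8,  38.5]), np.float64(0.23))
```

The small flask is released and seated. I'll rise and go to the large flask.

send_rows([
  {"dx":0,"dy":0,"dz":10,"rx":0,"ry":0,"rz":0},
  {"dx":0,"dy":0,"dz":30,"rx":0,"ry":0,"rz":0},
  {"dx":0,"dy":0,"dz":60,"rx":0,"ry":0,"rz":0},
  {"dx":0,"dy":0,"dz":95,"rx":0,"ry":0,"rz":0},
  {"dx":0,"dy":0,"dz":130,"rx":0,"ry":0,"rz":0},
])

```text
clock: 9.88
tcp_pos: [0.514, 0.1479, 0.1698]
orientation: [-0.658, -3.071, 0.001]
contact_force: [0.4, 0.2, -0.1]
grip_width: 0.0661
gripper_force: 0.0
```

send_rows([
  {"dx":3,"dy":-25,"dz":15,"rx":0,"ry":0,"rz":0},
  {"dx":7,"dy":-60,"dz":20,"rx":0,"ry":0,"rz":0},
  {"dx":11,"dy":-98,"dz":20,"rx":0,"ry":0,"rz":0},
  {"dx":15,"dy":-136,"dz":20,"rx":0,"ry":0,"rz":0},
  {"dx":20,"dy":-174,"dz":20,"rx":0,"ry":0,"rz":0},
], jaw=76)

```text
clock: 10.3
tcp_pos: [0.5344, -0.0272, 0.1893]
orientation: [0.657, 3.071, 0.001]
contact_force: [0.3, 0.7, -0.6]
grip_width: 0.0759
gripper_force: 0.0
```

send_rows([
  {"dx":4,"dy":-38,"dz":0,"rx":0,"ry":0,"rz":0},
  {"dx":9,"dy":-76,"dz":0,"rx":0,"ry":0,"rz":0},
  {"dx":13,"dy":-114,"dz":0,"rx":0,"ry":0,"rz":0},
  {"dx":18,"dy":-152,"dz":0,"rx":0,"ry":0,"rz":0},
  {"dx":22,"dy":-190,"dz":0,"rx":0,"ry":0,"rz":0},
])

```text
clock: 10.72
tcp_pos: [0.5565, -0.2174, 0.189]
orientation: [0.657, 3.071, 0.0]
contact_force: [0.1, 1.4, 0.8]
grip_width: 0.076
gripper_force: 0.0
```

send_rows([
  {"dx":4,"dy":-38,"dz":0,"rx":0,"ry":0,"rz":0},
  {"dx":9,"dy":-76,"dz":0,"rx":0,"ry":0,"rz":0},
  {"dx":13,"dy":-110,"dz":0,"rx":0,"ry":0,"rz":0},
  {"dx":16,"dy":-127,"dz":0,"rx":0,"ry":0,"rz":0},
  {"dx":16,"dy":-127,"dz":0,"rx":0,"ry":0,"rz":0},
])

```text
clock: 11.13
tcp_pos: [0.5711, -0.3486, 0.1891]
orientation: [0.668, 3.069, -0.006]
contact_force: [-0.0, -0.1, 0.2]
grip_width: 0.0761
gripper_force: 0.0
```

```bash
python3 - <<'E'
from sph import *
o=r.get_obs(); p=np.array(o['tcp_pos']); print(p,o['orientation'],o['joints'])
f=grab('wrist')
print(sph(f,[.572,-.3425,.032],.026)); cv2.imwrite('pics/w4.png',f['frame'])
E
```

```text
[ 0.57107564 -0.3485565   0.18908876] [ 0.6675669   3.06891236 -0.00576543] [ 0.11293369  0.5555229   0.49144282  1.64825914 -0.29438666  1.01047255
  1.84139843]
(1292, array([ 572.6, -344.1,   32. ]), np.float64(0.21))
```

View pics/w4.png

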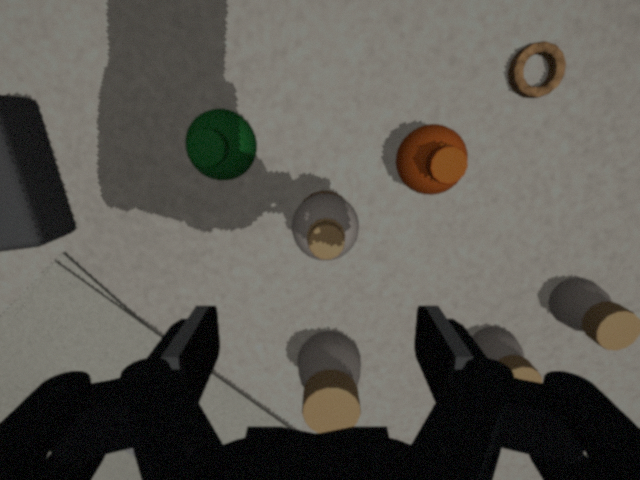

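The wrist view shows the large frosted flask at (326,226). Its neighbours are green at (221,145), orange at (432,158) and jar_c at (330,380), all clear of the fingers. I'll descend in stages.

send_rows([
  {"dx":1,"dy":2,"dz":-25,"rx":0,"ry":0,"rz":0},
  {"dx":1,"dy":2,"dz":-50,"rx":0,"ry":0,"rz":0},
  {"dx":1,"dy":2,"dz":-75,"rx":0,"ry":0,"rz":0},
  {"dx":1,"dy":2,"dz":-90,"rx":0,"ry":0,"rz":0},
  {"dx":1,"dy":2,"dz":-95,"rx":0,"ry":0,"rz":0},
])

```text
clock: 11.6
tcp_pos: [0.5725, -0.3375, 0.0905]
orientation: [-0.654, -3.068, -0.004]
contact_force: [-0.3, 1.2, 0.7]
grip_width: 0.0756
gripper_force: 0.0
```

send_rows([
  {"dx":0,"dy":0,"dz":0,"rx":0,"ry":0,"rz":0},
  {"dx":0,"dy":0,"dz":0,"rx":0,"ry":0,"rz":0},
  {"dx":0,"dy":0,"dz":0,"rx":0,"ry":0,"rz":0},
])

```text
clock: 11.85
tcp_pos: [0.5746, -0.3408, 0.0948]
orientation: [0.657, 3.07, -0.001]
contact_force: [-0.5, -0.4, 0.3]
grip_width: 0.0759
gripper_force: 0.0
```

send_rows([
  {"dx":-2,"dy":-2.5,"dz":-5,"rx":0,"ry":0,"rz":0},
  {"dx":-2,"dy":-2.5,"dz":-15,"rx":0,"ry":0,"rz":0},
  {"dx":-2,"dy":-2.5,"dz":-28,"rx":0,"ry":0,"rz":0},
  {"dx":-2,"dy":-2.5,"dz":-40,"rx":0,"ry":0,"rz":0},
  {"dx":-2,"dy":-2.5,"dz":-50,"rx":0,"ry":0,"rz":0},
])

```text
clock: 12.27
tcp_pos: [0.5709, -0.3426, 0.041]
orientation: [-0.657, -3.07, -0.001]
contact_force: [-0.1, -0.3, 0.7]
grip_width: 0.0761
gripper_force: 0.0
```

send_rows([
  {"dx":0,"dy":0,"dz":-6,"rx":0,"ry":0,"rz":0},
  {"dx":0,"dy":0,"dz":-12,"rx":0,"ry":0,"rz":0},
  {"dx":0,"dy":0,"dz":-15,"rx":0,"ry":0,"rz":0},
  {"dx":0,"dy":0,"dz":-15,"rx":0,"ry":0,"rz":0},
  {"dx":0,"dy":0,"dz":-15,"rx":0,"ry":0,"rz":0},
])

```text
clock: 12.68
tcp_pos: [0.5717, -0.3433, 0.0282]
orientation: [0.658, 3.072, -0.0]
contact_force: [-0.0, -0.1, -0.5]
grip_width: 0.076
gripper_force: 0.0
```

```bash
python3 - <<'E'
from sph import *
f=grab('wrist'); o=r.get_obs(); p=np.array(o['tcp_pos']); print(p,o['orientation'],o['contact_force'])
print(sph(f,[.572,-.3425,.032],.026))
E
```

```text
[ 0.57189298 -0.34340086  0.02854191] [ 6.57652382e-01  3.07125997e+00 -3.77602176e-04] [ 0.91852619  0.65016447 -0.83881919]
(6336, array([ 572.7, -343.8,   32.1]), np.float64(0.22))
```

send_rows([
  {"dx":0.5,"dy":0,"dz":0.5,"rx":0,"ry":0,"rz":0},
  {"dx":0.5,"dy":0,"dz":0.5,"rx":0,"ry":0,"rz":0},
  {"dx":0.5,"dy":0,"dz":0.5,"rx":0,"ry":0,"rz":0},
  {"dx":0.5,"dy":0,"dz":0.5,"rx":0,"ry":0,"rz":0},
  {"dx":0.5,"dy":0,"dz":0.5,"rx":0,"ry":0,"rz":0},
], jaw=44, newtons=30)

```text
clock: 13.15
tcp_pos: [0.5727, -0.3433, 0.0295]
orientation: [0.657, 3.071, -0.0]
contact_force: [-0.7, 0.1, 5.5]
grip_width: 0.05
gripper_force: 30.5
```

send_rows([
  {"dx":0,"dy":0,"dz":0,"rx":0,"ry":0,"rz":0},
  {"dx":0,"dy":0,"dz":0,"rx":0,"ry":0,"rz":0},
  {"dx":0,"dy":0,"dz":0,"rx":0,"ry":0,"rz":0},
])

```text
clock: 13.4
tcp_pos: [0.5727, -0.3433, 0.0294]
orientation: [0.657, 3.071, -0.0]
contact_force: [-0.7, 1.9, 5.3]
grip_width: 0.0504
gripper_force: 30.5
```

send_rows([
  {"dx":0,"dy":0,"dz":3,"rx":0,"ry":0,"rz":0},
  {"dx":0,"dy":0,"dz":8,"rx":0,"ry":0,"rz":0},
  {"dx":0,"dy":0,"dz":16,"rx":0,"ry":0,"rz":0},
  {"dx":0,"dy":0,"dz":28,"rx":0,"ry":0,"rz":0},
  {"dx":0,"dy":0,"dz":42,"rx":0,"ry":0,"rz":0},
])

```text
clock: 13.82
tcp_pos: [0.5717, -0.343, 0.0714]
orientation: [-0.658, -3.071, -0.0]
contact_force: [-0.3, -0.8, -0.5]
grip_width: 0.0503
gripper_force: 31.3
```

send_rows([
  {"dx":0,"dy":0,"dz":18,"rx":0,"ry":0,"rz":0},
  {"dx":0,"dy":0,"dz":38,"rx":0,"ry":0,"rz":0},
  {"dx":0,"dy":0,"dz":58,"rx":0,"ry":0,"rz":0},
  {"dx":0,"dy":0,"dz":76,"rx":0,"ry":0,"rz":0},
  {"dx":0,"dy":0,"dz":85,"rx":0,"ry":0,"rz":0},
])

```text
clock: 14.23
tcp_pos: [0.5732, -0.3442, 0.1597]
orientation: [0.657, 3.067, -0.002]
contact_force: [0.5, 0.2, 0.2]
grip_width: 0.0506
gripper_force: 31.3
```

```bash
python3 - <<'E'
from sph import *
o=r.get_obs(); p=np.array(o['tcp_pos']); print(p,o['grip_width'],o['gripper_force'],o['contact_force'])
for n in('side','wrist'):
    f=grab(n)
    print(n,sph(f,p+[0,0,.003],.026))
E
```

```text
[ 0.57318498 -0.34419693  0.15967439] 0.050617576012653584 31.278786063194275 [0.48853203 0.1746167  0.22723144]
side (283, array([ 573.3, -342.7,  162.5]), np.float64(1.32))
wrist (8451, array([ 573.6, -345.3,  163.2]), np.float64(0.39))
```

send_rows([
  {"dx":1,"dy":12,"dz":0,"rx":0,"ry":0,"rz":0},
  {"dx":4,"dy":38,"dz":0,"rx":0,"ry":0,"rz":0},
  {"dx":7,"dy":70,"dz":0,"rx":0,"ry":0,"rz":0},
  {"dx":10,"dy":102,"dz":0,"rx":0,"ry":0,"rz":0},
  {"dx":13,"dy":134,"dz":0,"rx":0,"ry":0,"rz":0},
])

```text
clock: 14.75
tcp_pos: [0.584, -0.2064, 0.154]
orientation: [-0.657, -3.069, -0.001]
contact_force: [1.0, 0.3, -1.1]
grip_width: 0.0502
gripper_force: 31.3
```

send_rows([
  {"dx":3,"dy":32,"dz":0,"rx":0,"ry":0,"rz":0},
  {"dx":6,"dy":64,"dz":0,"rx":0,"ry":0,"rz":0},
  {"dx":9,"dy":96,"dz":0,"rx":0,"ry":0,"rz":0},
  {"dx":12,"dy":128,"dz":0,"rx":0,"ry":0,"rz":0},
  {"dx":15,"dy":160,"dz":0,"rx":0,"ry":0,"rz":0},
])

```text
clock: 15.17
tcp_pos: [0.5987, -0.0463, 0.1542]
orientation: [-0.656, -3.07, 0.0]
contact_force: [-0.1, 0.7, -0.2]
grip_width: 0.0502
gripper_force: 31.3
```

send_rows([
  {"dx":3,"dy":32,"dz":0,"rx":0,"ry":0,"rz":0},
  {"dx":6,"dy":60,"dz":0,"rx":0,"ry":0,"rz":0},
  {"dx":9,"dy":80,"dz":0,"rx":0,"ry":0,"rz":0},
  {"dx":11,"dy":92,"dz":0,"rx":0,"ry":0,"rz":0},
  {"dx":11,"dy":92,"dz":0,"rx":0,"ry":0,"rz":0},
])

```text
clock: 15.58
tcp_pos: [0.6104, 0.0473, 0.1543]
orientation: [-0.649, -3.072, -0.001]
contact_force: [0.8, 1.4, -0.1]
grip_width: 0.0504
gripper_force: 31.3
```

send_rows([
  {"dx":0,"dy":8,"dz":-10,"rx":0,"ry":0,"rz":0},
  {"dx":0,"dy":10,"dz":-22,"rx":0,"ry":0,"rz":0},
  {"dx":0,"dy":10,"dz":-30,"rx":0,"ry":0,"rz":0},
  {"dx":0,"dy":10,"dz":-30,"rx":0,"ry":0,"rz":0},
  {"dx":0,"dy":10,"dz":-30,"rx":0,"ry":0,"rz":0},
])

```text
clock: 16.0
tcp_pos: [0.6103, 0.0514, 0.1245]
orientation: [-0.66, -3.069, 0.002]
contact_force: [-1.3, 0.3, -0.6]
grip_width: 0.0501
gripper_force: 31.3
```

```bash
python3 - <<'E'
from sph import *
o=r.get_obs(); p=np.array(o['tcp_pos']); print(p,o['orientation'],o['grip_width'],o['gripper_force'],o['contact_force'])
for n in('side','wrist'):
    f=grab(n)
    print(n,sph(f,p+[0,0,.003],.026))
cv2.imwrite('pics/w5.png',f['frame'])
E
```

```text
[0.61029694 0.05138156 0.12450793] [-6.60139297e-01 -3.06949195e+00  2.28274684e-03] 0.050104132636473356 31.347275376319885 [-1.2928961   0.34532086 -0.58228883]
side (616, array([609.2,  52.4, 126.7]), np.float64(0.89))
wrist (8353, array([610.9,  50.6, 128.1]), np.float64(0.39))
```

View pics/w5.png

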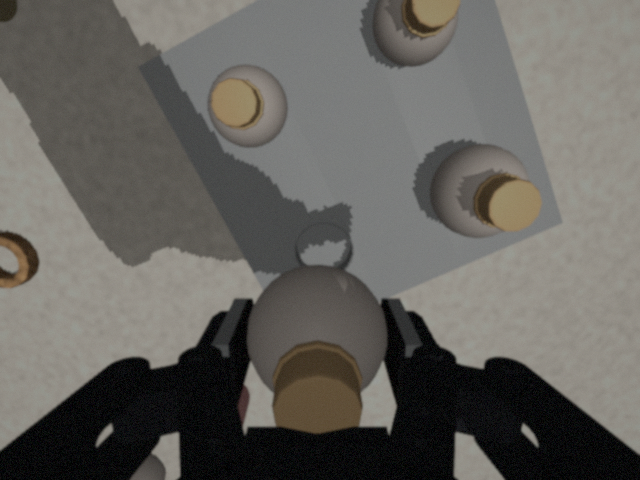

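The small flask is seated at (247,105), and the parked ones are at (415,30) and (480,190). The wide dimple's rim shows at (324,250), just ahead of the held flask. I'll place it in this view's own frame.

```bash
python3 - <<'E'
from sph import *
f=load('wrist'); c=cloud(f)
print('pL',sph(f,[.610,.150,.043],.026),'pS',sph(f,[.518,.052,.039],.021),'s',sph(f,[.515,.148,.039],.021))
m=((c[...,2]<.0215)&(c[...,2]>.0)).astype(np.uint8); roi=np.zeros_like(m); cv2.circle(roi,(324,250),38,1,-1); m*=roi
hh=max(cv2.findContours(m,0,2)[0],key=cv2.contourArea); print(cv2.boundingRect(hh),np.round(plane(f,[(324,250),(295,248),(353,248)],.024)*1000,1))
E
```

```text
pL (3287, array([611.3, 149.2,  41.4]), np.float64(0.24)) pS (1973, array([518.3,  51.7,  38.5]), np.float64(0.18)) s (1989, array([516. , 147. ,  38.3]), np.float64(0.24))
(296, 224, 56, 46) [[612.6  54.8  24. ]
 [603.9  38.6  24. ]
 [618.9  72.   24. ]]
```

send_rows([
  {"dx":1,"dy":2,"dz":-10,"rx":0,"ry":0,"rz":0},
  {"dx":1,"dy":2,"dz":-25,"rx":0,"ry":0,"rz":0},
  {"dx":1,"dy":2,"dz":-42,"rx":0,"ry":0,"rz":0},
  {"dx":1,"dy":2,"dz":-54,"rx":0,"ry":0,"rz":0},
  {"dx":1,"dy":2,"dz":-60,"rx":0,"ry":0,"rz":0},
])

```text
clock: 16.52
tcp_pos: [0.6111, 0.0548, 0.0637]
orientation: [-0.657, -3.07, 0.001]
contact_force: [0.3, 0.2, -1.0]
grip_width: 0.05
gripper_force: 31.3
```

send_rows([
  {"dx":0,"dy":0,"dz":0,"rx":0,"ry":0,"rz":0},
  {"dx":0,"dy":0,"dz":0,"rx":0,"ry":0,"rz":0},
  {"dx":0,"dy":0,"dz":0,"rx":0,"ry":0,"rz":0},
])

```text
clock: 16.77
tcp_pos: [0.6128, 0.0548, 0.0664]
orientation: [0.658, 3.071, 0.001]
contact_force: [0.7, 0.3, -0.5]
grip_width: 0.0505
gripper_force: 31.3
```

```bash
python3 - <<'E'
from sph import *
o=r.get_obs(); p=np.array(o['tcp_pos']); print(p,o['contact_force'])
f=grab('wrist'); print(sph(f,p+[0,0,.003],.026))
E
```

```text
[0.61280242 0.05475725 0.06637983] [ 0.70491332  0.28008303 -0.51282777]
(8955, array([612.7,  53.9,  69.2]), np.float64(0.39))
```

send_rows([
  {"dx":0,"dy":0.7,"dz":-5,"rx":0,"ry":0,"rz":0},
  {"dx":0,"dy":0.7,"dz":-11,"rx":0,"ry":0,"rz":0},
  {"dx":0,"dy":0.7,"dz":-17,"rx":0,"ry":0,"rz":0},
  {"dx":0,"dy":0.7,"dz":-21,"rx":0,"ry":0,"rz":0},
  {"dx":0,"dy":0.7,"dz":-21,"rx":0,"ry":0,"rz":0},
])

```text
clock: 17.23
tcp_pos: [0.6112, 0.0555, 0.0433]
orientation: [-0.657, -3.07, 0.001]
contact_force: [0.7, 0.8, -0.0]
grip_width: 0.0499
gripper_force: 31.3
```

send_rows([
  {"dx":0,"dy":0,"dz":0,"rx":0,"ry":0,"rz":0},
  {"dx":0,"dy":0,"dz":-1,"rx":0,"ry":0,"rz":0},
  {"dx":0,"dy":0,"dz":-2,"rx":0,"ry":0,"rz":0},
  {"dx":0,"dy":0,"dz":-3,"rx":0,"ry":0,"rz":0},
  {"dx":0,"dy":0,"dz":-3,"rx":0,"ry":0,"rz":0},
])

```text
clock: 17.65
tcp_pos: [0.6121, 0.0556, 0.0416]
orientation: [-0.658, -3.072, -0.0]
contact_force: [0.2, 0.2, -1.1]
grip_width: 0.0503
gripper_force: 31.3
```

send_rows([
  {"dx":0,"dy":0,"dz":0,"rx":0,"ry":0,"rz":0},
  {"dx":0,"dy":0,"dz":-0.5,"rx":0,"ry":0,"rz":0},
  {"dx":0,"dy":0,"dz":-0.5,"rx":0,"ry":0,"rz":0},
])

```text
clock: 17.9
tcp_pos: [0.6121, 0.0556, 0.0411]
orientation: [0.658, 3.072, 0.0]
contact_force: [0.3, -0.1, -1.0]
grip_width: 0.0505
gripper_force: 31.3
```

send_rows([
  {"dx":0,"dy":0,"dz":-0.5,"rx":0,"ry":0,"rz":0},
  {"dx":0,"dy":0,"dz":-1,"rx":0,"ry":0,"rz":0},
  {"dx":0,"dy":0,"dz":-1,"rx":0,"ry":0,"rz":0},
])

```text
clock: 18.15
tcp_pos: [0.6123, 0.0555, 0.0402]
orientation: [0.658, 3.072, 0.0]
contact_force: [0.4, 1.1, 0.3]
grip_width: 0.0507
gripper_force: 31.4
```

send_rows([
  {"dx":0,"dy":0,"dz":-0.5,"rx":0,"ry":0,"rz":0},
  {"dx":0,"dy":0,"dz":-0.5,"rx":0,"ry":0,"rz":0},
  {"dx":0,"dy":0,"dz":-0.5,"rx":0,"ry":0,"rz":0},
])

```text
clock: 18.4
tcp_pos: [0.6125, 0.0555, 0.0399]
orientation: [0.658, 3.071, 0.0]
contact_force: [0.6, 0.7, 1.1]
grip_width: 0.0503
gripper_force: 31.5
```

send_rows([
  {"dx":0,"dy":0,"dz":-0.5,"rx":0,"ry":0,"rz":0},
  {"dx":0,"dy":0,"dz":-0.5,"rx":0,"ry":0,"rz":0},
  {"dx":0,"dy":0,"dz":-0.5,"rx":0,"ry":0,"rz":0},
])

```text
clock: 18.65
tcp_pos: [0.6127, 0.0554, 0.0396]
orientation: [0.658, 3.071, 0.0]
contact_force: [1.0, -1.2, 4.8]
grip_width: 0.05
gripper_force: 31.6
```

```bash
python3 - <<'E'
from sph import *
o=r.get_obs(); p=np.array(o['tcp_pos']); print(p,o['contact_force'])
f=grab('wrist'); print(sph(f,p+[0,0,.003],.026))
E
```

```text
[0.61268116 0.05541088 0.03955415] [ 0.96062643 -1.21309928  4.84427713]
(8887, array([612.6,  54.5,  42.4]), np.float64(0.39))
```

Contact force is about 5 N at the seat height, so I'll release and check before rising.

send_rows([
  {"dx":0,"dy":0,"dz":0,"rx":0,"ry":0,"rz":0},
  {"dx":0,"dy":0,"dz":0,"rx":0,"ry":0,"rz":0},
  {"dx":0,"dy":0,"dz":0,"rx":0,"ry":0,"rz":0},
  {"dx":0,"dy":0,"dz":0,"rx":0,"ry":0,"rz":0},
], jaw=74)

```text
clock: 19.03
tcp_pos: [0.6115, 0.0557, 0.0387]
orientation: [-0.657, -3.071, 0.0]
contact_force: [-0.8, -0.2, -0.7]
grip_width: 0.074
gripper_force: 0.0
```

send_rows([
  {"dx":0,"dy":0,"dz":8,"rx":0,"ry":0,"rz":0},
  {"dx":0,"dy":0,"dz":25,"rx":0,"ry":0,"rz":0},
  {"dx":0,"dy":0,"dz":50,"rx":0,"ry":0,"rz":0},
  {"dx":0,"dy":0,"dz":80,"rx":0,"ry":0,"rz":0},
  {"dx":0,"dy":0,"dz":110,"rx":0,"ry":0,"rz":0},
])

```text
clock: 19.45
tcp_pos: [0.6115, 0.0554, 0.1503]
orientation: [-0.658, -3.071, 0.001]
contact_force: [1.3, -0.1, 0.1]
grip_width: 0.0742
gripper_force: 0.0
```

send_rows([
  {"dx":0,"dy":0,"dz":15,"rx":0,"ry":0,"rz":0},
  {"dx":0,"dy":0,"dz":20,"rx":0,"ry":0,"rz":0},
  {"dx":0,"dy":0,"dz":20,"rx":0,"ry":0,"rz":0},
  {"dx":0,"dy":0,"dz":20,"rx":0,"ry":0,"rz":0},
])

```text
clock: 19.78
tcp_pos: [0.6115, 0.0558, 0.1685]
orientation: [-0.657, -3.071, 0.0]
contact_force: [0.1, -0.2, -0.6]
grip_width: 0.0735
gripper_force: 0.0
```

```bash
python3 - <<'E'
from sph import *
o=r.get_obs(); print(o['tcp_pos'],o['contact_force'],o['gripper_force'])
for n in('side','wrist'):
    f=grab(n); print(n)
    for nm,c,a in(('L',[.6127,.055,.042],.026),('s',[.515,.148,.039],.021),('pL',[.610,.150,.042],.026),('pS',[.518,.052,.039],.021)): print(nm,sph(f,c,a))
    cv2.imwrite(f'pics/end_{n}.png',f['frame'])
E
```

```text
[0.61148091 0.05575399 0.16847541] [ 0.07108339 -0.21841418 -0.56360952] 0.0
side
L (524, array([613. ,  55.5,  41.4]), np.float64(0.49))
s (440, array([515.2, 148.7,  37.9]), np.float64(0.36))
pL (630, array([610.4, 150.8,  40.6]), np.float64(0.45))
pS (355, array([517.5,  53.2,  38.3]), np.float64(0.49))
wrist
L (1631, array([613.6,  53.9,  41.5]), np.float64(0.23))
s (1627, array([516. , 146.9,  38.3]), np.float64(0.23))
pL (1982, array([611.3, 149.1,  41.5]), np.float64(0.22))
pS (1393, array([518.4,  51.6,  38.5]), np.float64(0.19))
```

View pics/end_side.png

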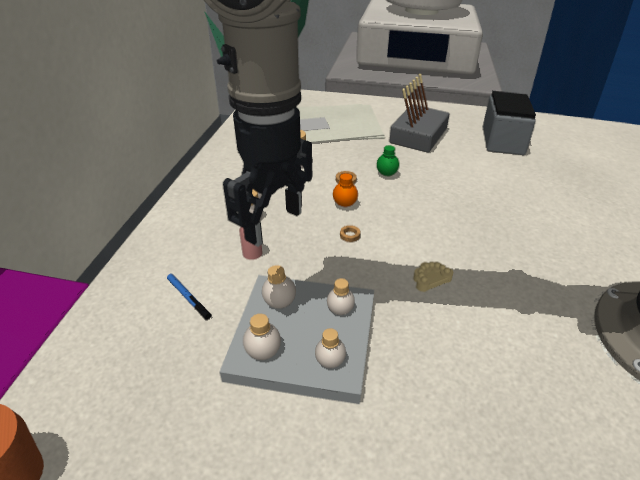

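The side view shows all four flasks upright in the tray: the large one at (278,290), the small one at (330,351), and the parked ones unmoved. The rings are empty and the arm is clear. I'm handing in.

```bash
python3 -c "
from bench import r
print(r.hand_in())"
```

```text
the job is handed in; nothing more can be done
None
```

Both flasks are seated upright in their dimples (large in the wide one, small in the narrow one), measured at the same heights as the parked flasks; the arm is clear and the job is handed in at about 20 s on the clock, with no verdict returned.

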